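# Raise the pail's bail and hang it on the drying stand

### The job

Swing the folded-down wire bail of the small steel pail upright while the pail keeps standing where it is on the bench, then lift the pail by its bail and hang it on the twin-prong hanger of the stand, so that the bail rests in the dips of both prongs. The hanger's height is set by hand and not known exactly: feel for it, set the pail down on it gently without forcing or dropping it, let go, and leave the other things on the bench alone.

Things in the scene. Friction and masses are not known exactly. Their poses are not given: they have to be found in the camera images.
- pail: Small open galvanised pail, loose, upright on the bench: 105 mm tall, 100 mm across the rim, 80 mm across the base, 0.35 to 0.6 kg with bail. Origin: centre of its underside, z up. Its wire bail (handle) starts folded down on the pail's +x side, lying roughly level just outside the rim; raised, it stands straight above the pail. It must not be dragged or tipped while the bail is raised.
- bail_hinge (a point): Middle of the bail's hinge line, on the pail's axis 95 mm above its underside. The line runs along the pail's y axis, pivots 56 mm either side. The hinge is lightly stiff: let go within about 0.3 rad of upright the bail stays, farther down it falls back.
- bail_grip (a point): Middle of the bail's wooden hand sleeve: 14 mm thick, 40 mm long, along the pail's y axis, spinning freely on the 5 mm wire; pinch it from above across its axis. It is 100 mm from the hinge line: upright, 195 mm above the pail's underside; folded, 41 mm clear of the rim. The wire runs on straight to 44 mm either side of this point, then slopes to the pivots. Its z axis points away from the hinge.
- stand: Fixed steel stand. Origin: on the bench, straight below the middle of the hanger's two dips; z up. Its 16 mm post, 288 mm tall, stands 100 mm away on the +x side, on a foot plate 10 mm thick, 110 mm (x) by 130 mm, that begins 60 mm from the origin. A collar on the post carries the hanger: two 6 mm prongs pointing to -x, 32 mm either side of the stand's x axis.
- hanger (a point): Point straight above the stand's origin, 225 mm up: the lowest that the dips can be. The collar is clamped by hand, so the prongs' centre line at the bottom of the dips is 0 to 36 mm above this point; that is not measured: feel for it. A hung wire lies 8 mm above that line, along the stand's y axis. Axes as the stand's. The stand must not take more than 20 N from the pail.
- prong_ends (a point): Point midway between the prongs' free ends if the collar is at its lowest, 16 mm on the -x side of the dips and 16 mm higher. From the post a prong runs level 10 mm above the dip's bottom, slopes down from 14 mm short of it, then up to the free end. Way in: from the -x side, wire above the prong ends, pail rim below the prongs, then down; either way round.
- trowel: Flat scraper with a handle, 200 mm long, lying in the middle of the bench; leave alone. Origin: centre of its underside.
- bowl: Terracotta bowl, 150 mm across, 50 mm tall; leave alone. Origin: centre of its underside.
- tumbler: Drinking glass, 64 mm across, 75 mm tall; leave alone. Origin: centre of its underside.
- mug: White mug, 76 mm across, 70 mm tall; leave alone. Origin: centre of its underside.
- sieve: Round wooden sieve frame, 140 mm across, 35 mm tall; leave alone. Origin: centre of its underside.
- jar: Closed glass jar, 64 mm across, 90 mm tall; leave alone. Origin: centre of its underside.
- brush: Hand brush, 170 mm long, lying near the robot; leave alone. Origin: centre of its underside.
There are look-alikes about, which are no part of the job. Leave any green, turquoise or yellow look-alike of the pail alone.

How it is judged:
On the way, in this order (a step that is already met when the one before it is completed fails the run):
1. the bail stands upright (within about 0.35 rad) while the pail still stands on the bench (z of bail_grip in the frame of pail above 0.189 m and height (world z) of pail below 0.006 m and angle between pail's own z axis and vertical below 0.1 rad), for 0.2 s.
2. the pail hangs clear of the bench by its bail (height (world z) of pail above 0.025 m and z of bail_grip in the frame of pail above 0.178 m), for 0.2 s.
At the end, for the whole second after the job is handed in: The pail hangs at rest from the stand, underside over 25 mm above the bench, upright within 0.35 rad, its bail in the dips of both prongs: sleeve middle within 9 mm of the dips along the prongs and 15 mm across, bail within 0.2 rad of the stand's y axis (height (world z) of pail above 0.025 m and contact force between pail and stand above 2 N and linear speed of pail below 0.05 m/s and angle between pail's own z axis and vertical below 0.35 rad and x of bail_grip in the frame of stand between -0.009 and 0.009 m and y of bail_grip in the frame of stand between -0.015 and 0.015 m and z of bail_grip in the frame of stand above 0.222 m and angle between the y axis of pail and the y axis of stand, either way round below 0.2 rad); the robot touches nothing.
It fails at once if the pail is dragged over 25 mm or tipped over 0.25 rad before its bail is up (z of bail_grip in the frame of pail below 0.17 m and (distance of pail from where it was at the start of the episode above 0.025 m or angle between pail's own z axis and vertical above 0.25 rad)).
It fails at once if the stand is pressed or struck with more than 20 N by the pail (contact force between pail and stand above 20 N).
It fails at once if the stand is struck with the gripper or arm over 15 N (contact force between any of the fingers, the arm and stand above 15 N).
It fails at once if the pail is dropped (falls faster than 0.22 m/s out of the fingers) (linear speed of pail above 0.22 m/s and contact force between the fingers and pail below 0.05 N).
It fails at once if another thing on the bench is moved over 30 mm (distance of any of trowel, bowl, tumbler, mug, sieve, jar, brush from where it was at the start of the episode above 0.03 m).
It also fails if it takes over 69 s, if anything falls off the work surface, if the arm or the gripper's body presses on something with over 40 N, if the wrist force passes 120 N, or if a joint passes its speed limit or range.

### The arm

A 6-joint arm with a two-finger parallel gripper is mounted at the origin on the work surface. World frame = base frame: x ahead of the robot, y to its left, z up, the work surface at z = 0. Lengths are in m, angles in rad, forces in N, time in s.
With the tool pointing down it reaches from about 0.35 to 0.975 m from the base axis. Payload 4.9 kg.
Tool frame: the origin (TCP) lies on the front face of the gripper's body, between the roots of the fingers; the fingertips stand ctrl.tip_extent ahead of it and the grasp point (between the pads) lies 54 mm ahead of it (ctrl.tip_extent is the distance from the TCP to the fingertips, in m); z points along the fingers, y is the line along which they close (so a half turn about z gives the same grasp; the last joint's range is limited). The gripper opens to 85 mm and grips with 20 to 120 N. Pads are 22 mm wide; open, the fingers measure 114 mm over their backs; the gripper's body (76 mm by 85 mm) begins 54 mm behind the grasp point. The pads swing forward as they close: fully open they stand 13 mm farther back than shut.
Start: joints at [1.092, 0.053, 1.613, -0, 1.476, -0.119], TCP at [0.22, 0.585, 0.304] pointing down, gripper open.
Joint ranges: [-3.01, 3.01], [-1.01, 2.22], [0.06, 2.58], [-1.02, 4.17], [0.09, 2.62], [-3.14, 3.14]. Speed limits (rad/s): [2.57, 2.57, 3.14, 3.14, 3.14, 3.14].

### API

Orientations are given as a rotation vector (axis times angle).
In Python, from station import ctrl gives the robot as it stands.
- The arm moves only by the tool apply_moves, never from a script. Its argument "rows" is one flat list of numbers, 6 for each row, row after row: the shift along the tool's x, y, z normalised to -1 to 1, where 1 is 0.6 m, then the turn, a rotation vector about the tool's x, y, z normalised to -1 to 1, where 1 is 90 degrees. A call has 1 to 20 rows; each row is the pose to reach, as a shift and turn from the pose commanded when the call began, along the tool's axes at that moment; what a row does not reach only later rows make up. A row lasts 1/10 s, in which the tool goes at most 50 mm and 8.59 degrees, less where a joint would pass 70% of its speed; a pose out of reach is approached as far as the arm can. A call with a number of a shift or a turn outside -1 to 1 is refused whole. A call with a gripper value outside its range is refused whole. "grip" is the opening, from 0 (shut) to 1 (fully open), set as the call begins (left out, the last holds). The fingers move at their own pace and stop on an object; "grip_force" is the grip in N (left out, the last holds). Time passes only in rows, so rows that repeat a pose let the fingers close. It gives the time, the measured TCP pose, the force, the opening and the grip force at its end, in the units of the state.
- ctrl.get_obs(): the state, without advancing time (a new reading comes with each control period).
- ctrl.get_image(name): name is "side" or "top"; returns (picture, depth): 384x512x3 uint8, blue, green, red; 384x512 float32, m along the optical axis (not along the pixel's ray), 0 where there is no reading.
- ctrl.camera_model(name): a dict with "mtx" (3x3 intrinsics, pixels), "R" (3x3) and "t" (3): a world point X has camera coordinates R X + t. Camera axes: x right, y down, z forward; pixel columns grow to the right and rows downward; lengths in m; the calibration is good to about 2 mm. A picture is of the moment at which its call begins. camera_model takes no time and is no camera call.
- ctrl.finish_job(): hands the job in; it is judged then, once.
The state is a dict: "t": time; "q": joint angles; "dq": joint speeds; "effort": joint torques, N m; "tool_pos": TCP position; "tool_rot": TCP orientation; "contact_force": force on the tool from outside, world axes, zero at the start; "wrist_torque": the same for the moment, N m; "opening": finger opening in m; "grip_force": force on a finger pad.
Only numpy, scipy, OpenCV 4.12 (cv2) and the standard library are available. Lean on these libraries where they do the work, as an engineer would, in place of code of your own. Each camera call takes 0.05 s, during which the arm holds its last target. There are 200 camera calls.

## Working session

There is one attempt and no reset: what is moved stays moved. The work goes in short steps, Python scripts to look and compute and a tool call to move; the robot and the scene stay as the last step left them, time stands still between calls to the robot, and variables do not carry over. Pictures are saved under pics/ and viewed, at most 10 in all, crops included, and the job is handed in when it is done.

Besides the shell and the picture viewer there is one more tool, called as a command line: name --argument value ..., lists and objects as JSON in quotes. apply_moves: Moves the arm, as the interface text tells. Its arguments: {"type":"object","properties":{"rows":{"type":"array","items":{"type":"number"}},"grip":{"type":"number"},"grip_force":{"type":"number"}},"required":["rows"]}

```bash
ls; mkdir -p pics; python3 - <<'E'
from station import ctrl
import cv2,numpy as np
for n in("side","top"):
    p,d=ctrl.get_image(n); cv2.imwrite(f"pics/{n}0.png",p); np.save(f"pics/{n}0.npy",d)
    m=ctrl.camera_model(n); print(n,m["mtx"].tolist(),(-m["R"].T@m["t"]).round(3),m["R"].round(3).tolist())
o=ctrl.get_obs(); print(o, ctrl.tip_extent)
E
```

```text
pics
side [[411.70715003213365, 0.0, 251.1314339382602], [0.0, 411.70715003213365, 196.3830965836963], [0.0, 0.0, 1.0]] [ 0.135 -0.927  0.795] [[0.943, -0.333, 0.017], [-0.166, -0.514, -0.841], [0.289, 0.791, -0.54]]
top [[394.43624271358135, 0.0, 259.76155974048146], [0.0, 394.43624271358135, 195.09214075112698], [0.0, 0.0, 1.0]] [ 0.402 -0.016  1.285] [[0.012, -1.0, 0.011], [-0.997, -0.013, -0.071], [0.071, -0.01, -0.997]]
{'t': 0.1, 'q': array([ 1.09197802e+00,  5.32621859e-02,  1.61418031e+00,  1.42749271e-05,
        1.47598180e+00, -1.18983258e-01]), 'dq': array([-7.94356860e-04, -2.60776006e-03, -3.56758099e-03, -5.02346941e-05,
       -7.05220527e-04,  1.01253254e-03]), 'effort': array([-4.18558138e-04, -3.94906926e+01, -3.71360064e+01, -2.01089538e-04,
        3.96533564e-03,  3.55862060e-07]), 'tool_pos': array([0.21985968, 0.58458704, 0.30278948]), 'tool_rot': array([-5.62086025e-01, -3.09033691e+00,  2.74252011e-03]), 'contact_force': array([ 1.2994211 ,  0.1842486 , -0.75072695]), 'wrist_torque': array([0.02722503, 0.00501686, 0.03403705]), 'grip_force': 0.0, 'opening': 0.08552670724191112} 0.0726
```

View pics/top0.png

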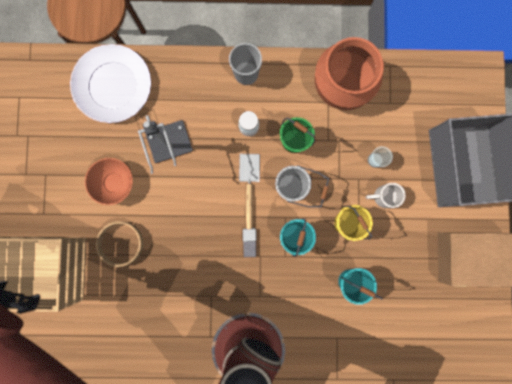

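View pics/side0.png

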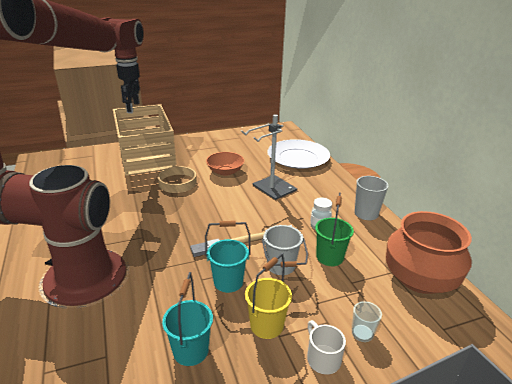

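The top view shows the stand at about (160,145). The pail candidates are grey with a folded bail at (293,183), green (297,135), turquoise (297,237) and (357,285), yellow (354,223), and a plain grey tumbler-shaped vessel without a bail at (245,62). The grey one at (293,183) fits: galvanised, with the sleeve at (323,185) folded to the right. I'll confirm it in one enlarged crop.

```bash
cat > h.py <<'E'
from station import ctrl
import cv2,numpy as np
def world(n,u,v,d):
    m=ctrl.camera_model(n);K=np.linalg.inv(m["mtx"]);return m["R"].T@((K@[u,v,1])*d-m["t"])
def plane(n,u,v,z):
    m=ctrl.camera_model(n);r=m["R"].T@np.linalg.inv(m["mtx"])@[u,v,1];c=-m["R"].T@m["t"];return c+r*(z-c[2])/r[2]
def proj(n,X):
    m=ctrl.camera_model(n);p=m["mtx"]@(m["R"]@np.asarray(X,float)+m["t"]);return p[:2]/p[2]
def cloud(n,d):
    m=ctrl.camera_model(n);v,u=np.mgrid[:384,:512];K=m["mtx"]
    P=np.stack([(u-K[0,2])/K[0,0]*d,(v-K[1,2])/K[1,1]*d,d],-1)
    return (P-m["t"])@m["R"]
E
python3 - <<'E'
from h import *
t=cv2.imread("pics/top0.png");s=cv2.imread("pics/side0.png")
a=cv2.resize(t[110:220,255:355],None,fx=4,fy=4,interpolation=cv2.INTER_CUBIC)
b=cv2.resize(t[110:180,130:200],None,fx=5,fy=5,interpolation=cv2.INTER_CUBIC)
c=cv2.resize(s[210:290,240:330],None,fx=4,fy=3,interpolation=cv2.INTER_CUBIC)
o=np.zeros((600,800,3),np.uint8);o[:440,:400]=a;o[:350,400:750]=b;o[355:595,405:765]=c;cv2.imwrite("pics/crop.png",o)
P=cloud("top",np.load("pics/top0.npy"))
for z0,z1,(u0,v0,u1,v1),nm in[(.098,.112,(270,160,335,205),"rim"),(.2,.27,(130,110,200,180),"prongs"),(.27,.3,(130,110,200,180),"posttop"),(.006,.014,(140,110,200,170),"foot"),(.07,.13,(312,165,340,205),"bail")]:
    R=P[v0:v1,u0:u1].reshape(-1,3);R=R[(R[:,2]>z0)&(R[:,2]<z1)]
    if len(R):print(nm,len(R),R.mean(0).round(4),R.min(0).round(3),R.max(0).round(3),cv2.minAreaRect(R[:,:2].astype(np.float32)))
    if nm=="rim":
        (x,y),r=cv2.minEnclosingCircle(R[:,:2].astype(np.float32));print("circ",x,y,r)
    if nm in("bail",): print(R.round(3).tolist()[:40])
    if nm=="prongs": print(R.round(3).tolist()[::8])
h=cv2.cvtColor(t,cv2.COLOR_BGR2HSV);m=((h[...,0]<14)&(h[...,1]>140)&(h[...,2]<190)).astype(np.uint8);m[:, :310]=0;m[:,340:]=0;m[:165]=0;m[210:]=0
v,u=np.nonzero(m);print("sleeve px",len(u),u.mean(),v.mean(),u.min(),u.max(),v.min(),v.max(),plane("top",u.mean(),v.mean(),.1))
E
```

```text
rim 324 [ 0.5188 -0.1462  0.1033] [ 0.46  -0.234  0.098] [ 0.575 -0.074  0.111] ((0.5147120356559753, -0.15189537405967712), (0.1575942486524582, 0.11179520189762115), 77.42967987060547)
circ 0.5226992964744568 -0.15461605787277222 0.08129268884658813
prongs 396 [0.6224 0.2564 0.2472] [0.529 0.198 0.202] [0.684 0.301 0.269] ((0.6116798520088196, 0.2537994384765625), (0.1524786800146103, 0.07087870687246323), 19.39182472229004)
[[0.683, 0.28, 0.245], [0.678, 0.275, 0.244], [0.67, 0.277, 0.243], [0.665, 0.264, 0.253], [0.662, 0.257, 0.257], [0.661, 0.254, 0.251], [0.656, 0.262, 0.26], [0.659, 0.244, 0.247], [0.654, 0.258, 0.255], [0.656, 0.239, 0.247], [0.652, 0.256, 0.252], [0.648, 0.281, 0.255], [0.65, 0.251, 0.25], [0.646, 0.276, 0.256], [0.646, 0.254, 0.257], [0.645, 0.294, 0.248], [0.644, 0.271, 0.253], [0.643, 0.249, 0.256], [0.642, 0.292, 0.246], [0.64, 0.267, 0.257], [0.642, 0.248, 0.249], [0.64, 0.292, 0.244], [0.638, 0.266, 0.253], [0.643, 0.249, 0.236], [0.635, 0.276, 0.255], [0.638, 0.258, 0.242], [0.634, 0.28, 0.25], [0.637, 0.26, 0.235], [0.631, 0.275, 0.247], [0.629, 0.2
[... 1362 characters left out ...]
 0.093], [0.553, -0.213, 0.096], [0.549, -0.21, 0.097], [0.55, -0.214, 0.095], [0.55, -0.217, 0.095], [0.549, -0.219, 0.101], [0.546, -0.216, 0.097], [0.547, -0.22, 0.093], [0.547, -0.223, 0.095], [0.543, -0.222, 0.101], [0.543, -0.225, 0.098], [0.544, -0.229, 0.096], [0.541, -0.226, 0.096], [0.54, -0.228, 0.1], [0.541, -0.232, 0.096], [0.54, -0.234, 0.101], [0.537, -0.231, 0.098], [0.537, -0.234, 0.101], [0.534, -0.231, 0.098], [0.534, -0.234, 0.1], [0.531, -0.231, 0.102], [0.531, -0.234, 0.098], [0.529, -0.232, 0.094], [0.525, -0.229, 0.095], [0.526, -0.233, 0.092], [0.522, -0.229, 0.095]]
sleeve px 14 324.07142857142856 192.35714285714286 322 326 188 196 [ 0.4965084 -0.2221832  0.1      ]
```

View pics/crop.png

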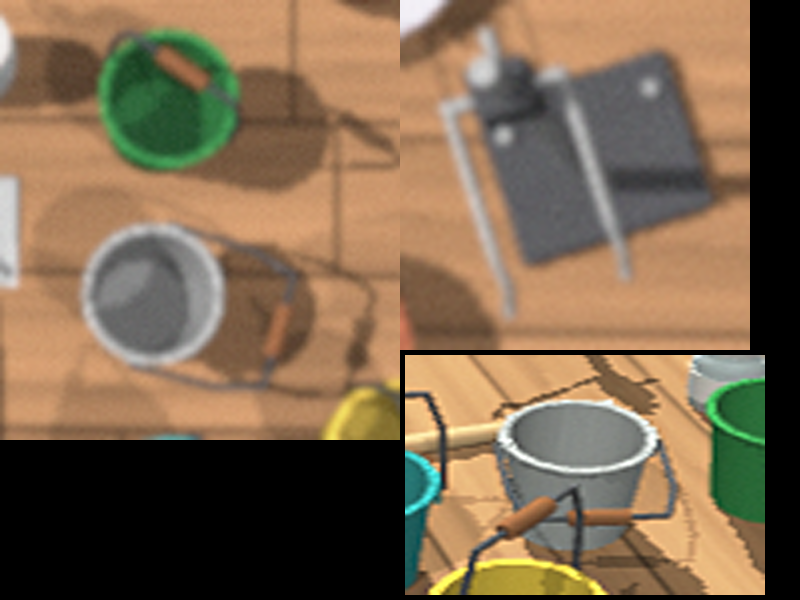

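The crop confirms it. The grey pail has its rim centre at top pixel (293,183.5), its bail folded to the right with the sleeve at (324.4,192.5), and the yellow pail is close by below right. The stand's two prongs run from near (141,129) and (163,125) down to free ends at (152,172) and (175,165).

```bash
python3 - <<'E'
from h import *
t=cv2.imread("pics/top0.png");P=cloud("top",np.load("pics/top0.npy"))
h=cv2.cvtColor(t,cv2.COLOR_BGR2HSV)
R=P[160:208,268:312].reshape(-1,3);R=R[(R[:,2]>.1)&(R[:,2]<.109)]
A=np.c_[2*R[:,:2],np.ones(len(R))]
for _ in range(4):
    b=(R[:,:2]**2).sum(1);c=np.linalg.lstsq(np.c_[2*R[:,:2],np.ones(len(R))],b,rcond=None)[0];r=np.sqrt(c[2]+c[0]**2+c[1]**2)
    e=abs(np.hypot(*(R[:,:2]-c[:2]).T)-r);R=R[e<max(.006,np.percentile(e,80))]
print("rim fit",c[:2],r,len(R),"px",plane("top",293,183.5,.105))
W=P[160:208,311:340].reshape(-1,3);W=W[(W[:,2]>.085)&(W[:,2]<.115)];W=W[np.hypot(*(W[:,:2]-c[:2]).T)<.125]
Wf=W[np.hypot(*(W[:,:2]-c[:2]).T)>.085]
print("bail far",len(Wf),Wf.mean(0))
for u,v in[(328.5,180),(321.3,206.3),(324.5,192.5)]:print(plane("top",u,v,.097).round(4))
# yellow
m=cv2.inRange(h,(22,120,100),(34,255,255));v,u=np.nonzero(m);Y=P[v,u];Y=Y[(Y[:,2]>.1)&(Y[:,2]<.11)];print("yellow rim",cv2.minEnclosingCircle(Y[:,:2].astype(np.float32)))
Q=P.reshape(-1,3);
for n,cx,cy in(("yel",Y[:,0].mean(),Y[:,1].mean()),("green",.65,-.12)):
    B=Q[(Q[:,2]>.13)&(Q[:,2]<.22)&(np.hypot(Q[:,0]-cx,Q[:,1]-cy)<.1)];print(n,"bail",len(B),B.min(0).round(3),B.max(0).round(3),B.mean(0).round(3))
for z in(.233,):
  for u,v in[(141+0,129),(163,125),(152,172),(175,165)]:print("prong",plane("top",u,v,z+.012).round(4))
S=P[110:180,130:200].reshape(-1,3);S=S[(S[:,2]>.225)&(S[:,2]<.262)&(S[:,0]<.635)]
for s in(1,-1):
    d=S[:,1]-(.236+(S[:,0]-.555)*.33);L=S[(d*s>.015)];f=cv2.fitLine(L[:,:2].astype(np.float32),cv2.DIST_HUBER,0,.01,.01).ravel();print("prong line",len(L),f, "z med",np.median(L[:,2]), "minx",L[:,0].min())
D=cloud("side",np.load("pics/side0.npy"));T=D.reshape(-1,3);T=T[(T[:,2]>.22)&(T[:,2]<.32)&(T[:,0]>.5)&(T[:,0]<.7)&(T[:,1]>.15)&(T[:,1]<.35)]
print("side stand",len(T));p=T[T[:,2]>.272];print("posttop",p.mean(0),p.max(0))
for s in T[T[:,0]<.6][:40].round(3):print(*s,end=" | ")
E
```

```text
rim fit [ 0.52177103 -0.12628964] 0.04974676321598234 238 px [ 0.52161324 -0.12768618  0.105     ]
bail far 124 [ 0.49755963 -0.21784614  0.09814847]
[ 0.5345 -0.2361  0.097 ]
[ 0.4544 -0.2144  0.097 ]
[ 0.4963 -0.224   0.097 ]
yellow rim ((0.4066479802131653, -0.31115180253982544), 0.05424791947007179)
yel bail 134 [ 0.359 -0.338  0.134] [ 0.455 -0.28   0.206] [ 0.408 -0.309  0.192]
green bail 126 [ 0.639 -0.184  0.136] [ 0.703 -0.091  0.207] [ 0.671 -0.137  0.193]
prong [0.6479 0.292  0.245 ]
prong [0.6596 0.2338 0.245 ]
prong [0.533  0.2591 0.245 ]
prong [0.5525 0.1989 0.245 ]
prong line 100 [0.94319606 0.3322366  0.6046652  0.28483722] z med 0.24544665277284058 minx 0.5292397381261437
prong line 74 [0.9428939  0.3330931  0.5984742  0.21538457] z med 0.24562307592808355 minx 0.5513562048885827
side stand 265
posttop [0.64790024 0.26021052 0.28040118] [0.65557368 0.26620356 0.28801917]
0.593 0.281 0.244 | 0.596 0.28 0.244 | 0.6 0.281 0.243 | 0.578 0.271 0.246 | 0.583 0.274 0.245 | 0.586 0.273 0.244 | 0.59 0.274 0.243 | 0.594 0.276 0.242 | 0.6 0.28 0.24 | 0.563 0.267 0.247 | 0.566 0.265 0.247 | 0.57 0.267 0.245 | 0.574 0.27 0.244 | 0.578 0.271 0.243 | 0.582 0.271 0.242 | 0.587 0.274 0.24 | 0.53 0.254 0.253 | 0.557 0.271 0.242 | 0.557 0.26 0.246 | 0.562 0.266 0.243 | 0.566 0.265 0.243 | 0.572 0.274 0.239 | 0.528 0.256 0.248 | 0.53 0.251 0.25 | 0.533 0.251 0.25 | 0.554 0.263 0.242 | 0.558 0.263 0.242 | 0.531 0.255 0.245 | 0.534 0.254 0.245 | 0.539 0.258 0.243 | 0.551 0.264 0.238 | 0.555 0.264 0.238 | 0.534 0.255 0.241 | 0.539 0.257 0.239 | 0.542 0.257 0.239 | 0.547 0.261 0.237 | 0.55 0.26 0.237 | 0.543 0.26 0.234 | 0.547 0.263 0.232 | 0.591 0.212 0.245 |
```

```bash
cat > g.py <<'E'
import sys
from h import *
from scipy.spatial.transform import Rotation as Ro
o=ctrl.get_obs();p=o["tool_pos"];R=Ro.from_rotvec(o["tool_rot"])
def go(x,y,z,yawy):
    a=np.radians(yawy);Y=np.array([np.cos(a),np.sin(a),0]);Z=np.array([0,0,-1.]);T=Ro.from_matrix(np.stack([np.cross(Y,Z),Y,Z],1))
    print("row",(R.inv().apply(np.array([x,y,z])-p)/.6).round(4),((R.inv()*T).as_rotvec()/(np.pi/2)).round(4))
if __name__=="__main__":
    print(o["t"],p.round(4),R.as_matrix().round(3)[:,1:].T.tolist(),o["contact_force"].round(2),o["opening"],o["grip_force"])
    f=list(map(float,sys.argv[1:]))
    for i in range(0,len(f),4):go(*f[i:i+4])
E
python3 g.py .4958 -.2236 .33 75 .4958 -.2236 .15 75
```

```text
0.1 [0.2199 0.5846 0.3028] [[0.352, 0.936, -0.002], [-0.001, -0.002, -1.0]] [ 1.3   0.18 -0.75] 0.08552670724191112 0.0
row [-0.9047 -1.0989 -0.0436] [-0.0011 -0.0002 -0.0624]
row [-0.9048 -1.0983  0.2564] [-0.0011 -0.0002 -0.0624]
```

apply_moves --rows '[-0.6,-0.8,-0.045,0,0,-0.06,-0.6,-0.8,-0.045,0,0,-0.06,-0.6,-0.8,-0.045,0,0,-0.06,-0.6,-0.8,-0.045,0,0,-0.06,-0.6,-0.8,-0.045,0,0,-0.06,-0.6,-0.8,-0.045,0,0,-0.06,-0.6,-0.8,-0.045,0,0,-0.06,-0.6,-0.8,-0.045,0,0,-0.06,-0.6,-0.8,-0.045,0,0,-0.06,-0.6,-0.8,-0.045,0,0,-0.06,-0.6,-0.8,-0.045,0,0,-0.06,-0.6,-0.8,-0.045,0,0,-0.06]' --grip 0.38

```text
t: 1.3
tool_pos: [0.3876, 0.0075, 0.3308]
tool_rot: [0.416, 3.113, 0.0]
contact_force: [1.1, 0.5, 0.4]
opening: 0.0322
grip_force: 0.0
```

```bash
python3 g.py .4958 -.2236 .33 75 .4958 -.2236 .2 75
```

```text
1.3 [0.3876 0.0075 0.3308] [[0.263, 0.965, 0.0], [0.001, 0.0, -1.0]] [1.15 0.47 0.44] 0.03218773789595258 0.0
row [-0.2751 -0.3243  0.0014] [ 0.0002  0.0005 -0.0025]
row [-0.275  -0.3244  0.2181] [ 0.0002  0.0005 -0.0025]
```

apply_moves --rows '[-0.275,-0.324,0,0,0,-0.0025,-0.275,-0.324,0,0,0,-0.0025,-0.275,-0.324,0,0,0,-0.0025,-0.275,-0.324,0,0,0,-0.0025,-0.275,-0.324,0,0,0,-0.0025,-0.275,-0.324,0.1,0,0,-0.0025,-0.275,-0.324,0.16,0,0,-0.0025,-0.275,-0.324,0.18,0,0,-0.0025,-0.275,-0.324,0.18,0,0,-0.0025,-0.275,-0.324,0.18,0,0,-0.0025]'

```text
t: 2.3
tool_pos: [0.4968, -0.2215, 0.225]
tool_rot: [0.409, 3.112, -0.002]
contact_force: [0.2, 0.2, 1.0]
opening: 0.0323
grip_force: 0.0
```

```bash
python3 g.py .4958 -.2236 .15 75; python3 - <<'E'
from h import *
t,_=ctrl.get_image("top");s,_=ctrl.get_image("side")
cv2.imwrite("pics/near.png",np.hstack([cv2.resize(t[130:260,265:395],(400,400)),cv2.resize(s[190:320,220:350],(400,400))]))
E
```

```text
2.3 [ 0.4968 -0.2215  0.225 ] [[0.258, 0.966, -0.001], [0.002, -0.001, -1.0]] [0.18 0.22 1.04] 0.03234326448180109 0.0
row [ 0.001  -0.0037  0.1249] [-0.0005  0.0017  0.0004]
```

View pics/near.png

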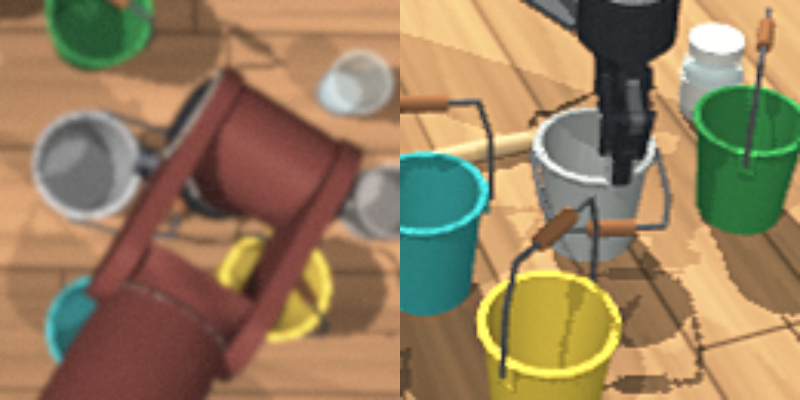

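The side crop shows the fingertips at (620,180), straight above the sleeve at (610,228), with the yellow bail clear of them. Descending.

apply_moves --rows '[0.001,-0.003,0.04,0,0,0,0.001,-0.003,0.07,0,0,0,0.001,-0.003,0.1,0,0,0,0.001,-0.003,0.124,0,0,0,0.001,-0.003,0.124,0,0,0,0.001,-0.003,0.124,0,0,0]'

```text
t: 3.0
tool_pos: [0.4956, -0.2232, 0.1497]
tool_rot: [0.409, 3.113, -0.001]
contact_force: [-0.2, -0.2, 0.0]
opening: 0.0325
grip_force: 0.0
```

apply_moves --rows '[0,0,0,0,0,0,0,0,0,0,0,0,0,0,0,0,0,0,0,0,0,0,0,0,0,0,0,0,0,0]' --grip 0 --grip_force 30

```text
t: 3.5
tool_pos: [0.4956, -0.2235, 0.1496]
tool_rot: [0.41, 3.113, -0.002]
contact_force: [0.5, -2.0, 3.5]
opening: 0.013
grip_force: 29.6
```

```bash
python3 - <<'E'
from h import *
o=ctrl.get_obs();print(o["tool_pos"],o["opening"],o["grip_force"],o["contact_force"])
s,_=ctrl.get_image("side");cv2.imwrite("pics/grip.png",cv2.resize(s[190:320,220:350],(500,500)))
a=np.radians(75)
E
```

```text
[ 0.49561901 -0.22354929  0.14959724] 0.013000247772782983 29.592483937740326 [ 0.50517471 -1.96937741  3.54117715]
```

apply_moves --rows '[0,0.0002,-0.0087,0,0,0,0,0.0009,-0.0174,0,0,0,0,0.0021,-0.0261,0,0,0,0,0.0036,-0.0347,0,0,0,0,0.0057,-0.0431,0,0,0,0,0.0082,-0.0515,0,0,0,0,0.0111,-0.0597,0,0,0,0,0.0144,-0.0678,0,0,0,0,0.0182,-0.0757,0,0,0,0,0.0223,-0.0833,0,0,0]'

```text
t: 4.55
tool_pos: [0.4985, -0.2098, 0.1989]
tool_rot: [0.41, 3.115, -0.0]
contact_force: [0.8, -1.4, -0.0]
opening: 0.0127
grip_force: 29.4
```

```bash
python3 - <<'E'
from h import *
o=ctrl.get_obs();print(o["tool_pos"],o["opening"],o["grip_force"],o["contact_force"])
s,d=ctrl.get_image("side");cv2.imwrite("pics/grip2.png",cv2.resize(s[170:320,210:360],(600,600)))
E
```

```text
[ 0.49848315 -0.20982034  0.19890339] 0.012745295687065544 29.364330768585205 [ 0.7827309  -1.42766877 -0.02676286]
```

View pics/grip2.png

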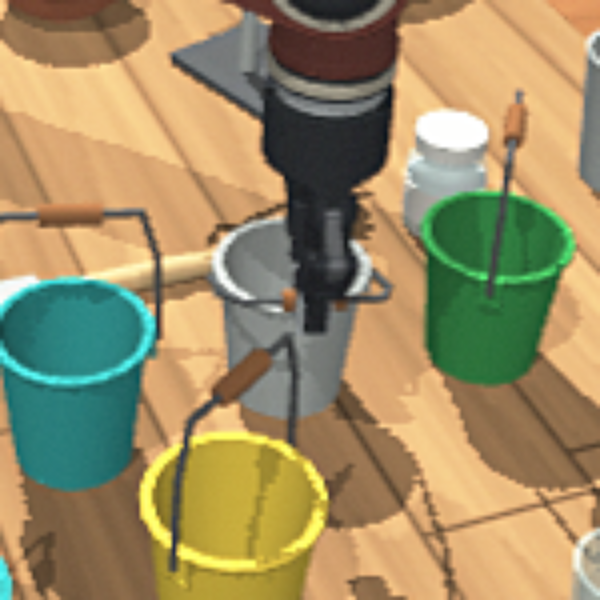

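The sleeve is pinched and rising at (315,300), and the pail is standing in place. Continuing the arc.

apply_moves --rows '[0,0.0045,-0.0075,0,0,0,0,0.0095,-0.0147,0,0,0,0,0.0148,-0.0216,0,0,0,0,0.0205,-0.0282,0,0,0,0,0.0265,-0.0346,0,0,0,0,0.0328,-0.0406,0,0,0,0,0.0394,-0.0462,0,0,0,0,0.0464,-0.0515,0,0,0,0,0.0536,-0.0565,0,0,0,0,0.061,-0.061,0,0,0,0,0.0713,-0.0665,0,0,0,0,0.0819,-0.0713,0,0,0,0,0.0928,-0.0752,0,0,0,0,0.104,-0.0784,0,0,0,0,0.1154,-0.0808,0,0,0,0,0.1269,-0.0825,0,0,0,0,0.1356,-0.0832,0,0,0,0,0.1443,-0.0833,0,0,0,0,0.1443,-0.0833,0,0,0,0,0.1443,-0.0833,0,0,0]'

```text
t: 6.6
tool_pos: [0.5218, -0.1255, 0.2496]
tool_rot: [0.408, 3.112, 0.002]
contact_force: [1.8, -0.3, 6.3]
opening: 0.0129
grip_force: 29.9
```

```bash
python3 - <<'E'
from h import *
o=ctrl.get_obs();print(o["t"],o["tool_pos"],o["opening"],o["grip_force"],o["contact_force"])
s,d=ctrl.get_image("side");cv2.imwrite("pics/up.png",cv2.resize(s[150:300,210:360],(600,600)))
E
```

```text
6.6 [ 0.52176224 -0.12552163  0.24963177] 0.012899761488734448 29.85999494791031 [ 1.75504108 -0.32265425  6.28535912]
```

View pics/up.png

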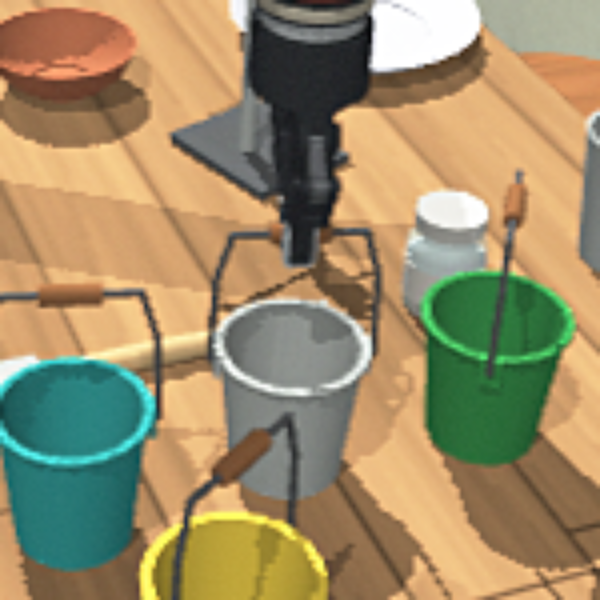

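The bail stands upright with the sleeve pinched at (300,235), and the pail hasn't moved. Lifting.

apply_moves --rows '[0,0,-0.004,0,0,0,0,0,-0.015,0,0,0,0,0,-0.03,0,0,0,0,0,-0.05,0,0,0,0,0,-0.07,0,0,0,0,0,-0.09,0,0,0,0,0,-0.11,0,0,0,0,0,-0.13,0,0,0,0,0,-0.145,0,0,0,0,0,-0.155,0,0,0,0,0,-0.16,0,0,0,0,0,-0.16,0,0,0,0,0,-0.16,0,0,0,0,0,-0.16,0,0,0]' --grip 0 --grip_force 45

```text
t: 8.05
tool_pos: [0.5206, -0.1263, 0.3436]
tool_rot: [-0.41, -3.113, -0.001]
contact_force: [-0.5, -0.4, -4.0]
opening: 0.0125
grip_force: 43.9
```

```bash
python3 g.py .452 .197 .346 19.4
```

```text
8.05 [ 0.5206 -0.1263  0.3436] [[0.259, 0.966, 0.0], [-0.001, 0.001, -1.0]] [-0.45 -0.45 -4.02] 0.012480843618775755 43.85567665100098
row [ 0.2498  0.4909 -0.0036] [-3.000e-04 -9.000e-04  6.178e-01]
```

apply_moves --rows '[0.005,0.01,0,0,0,0.012,0.015,0.03,0,0,0,0.037,0.028,0.054,0,0,0,0.068,0.042,0.083,0,0,0,0.105,0.057,0.113,0,0,0,0.142,0.075,0.147,0,0,0,0.185,0.092,0.182,0,0,0,0.229,0.11,0.216,0,0,0,0.272,0.127,0.25,0,0,0,0.315,0.145,0.285,0,0,0,0.358,0.162,0.319,0,0,0,0.402,0.18,0.353,0,0,0,0.445,0.195,0.383,0,0,0,0.482,0.21,0.412,0,0,0,0.519,0.222,0.437,0,0,0,0.55,0.232,0.456,0,0,0,0.575,0.24,0.471,0,0,0,0.593,0.245,0.481,0,0,0,0.606,0.249,0.488,0,0,0,0.615,0.25,0.491,-0.003,0,0,0.618]'

```text
t: 10.05
tool_pos: [0.4516, 0.1975, 0.3458]
tool_rot: [-1.815, -2.563, 0.001]
contact_force: [-0.9, -0.3, -4.4]
opening: 0.0123
grip_force: 43.9
```

apply_moves --rows '[0,0,0,0,0,0,0,0,0,0,0,0,0,0,0,0,0,0,0,0,0,0,0,0,0,0,0,0,0,0]'

```text
t: 10.55
tool_pos: [0.4522, 0.1968, 0.3462]
tool_rot: [-1.816, -2.563, 0.0]
contact_force: [0.3, 0.1, -3.4]
opening: 0.0125
grip_force: 43.9
```

```bash
python3 g.py .5559 .2338 .346 19.4;python3 - <<'E'
from h import *
o=ctrl.get_obs();print(o["t"],o["contact_force"])
s,d=ctrl.get_image("side");t,dt=ctrl.get_image("top")
cv2.imwrite("pics/pre.png",np.hstack([cv2.resize(s[80:260,180:330],(500,600)),cv2.resize(t[90:210,130:190],(300,600))]))
np.save("pics/pre_s.npy",d)
E
```

```text
10.55 [0.4522 0.1968 0.3462] [[0.943, 0.332, -0.0], [-0.0, -0.0, -1.0]] [ 0.3   0.05 -3.39] 0.012490622683562836 43.88158321380615
row [0.0008 0.1835 0.0004] [-0.      0.     -0.0003]
10.55 [ 0.30137997  0.05342809 -3.38726309]
```

View pics/pre.png

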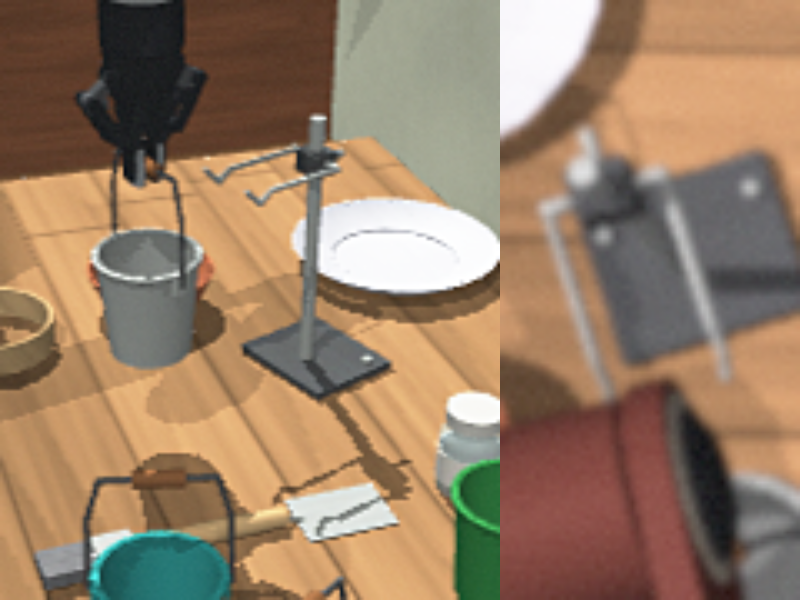

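The pail hangs level at side-crop (150,300), in front of the prongs, whose dips are near (219,181) and (263,203). I'll check the dip position with side rays.

```bash
python3 - <<'E'
from h import *
xs=np.array([.943,.3327]);ns=np.array([-.3327,.943])
for z in(.228,.233,.238):
  for u,v in[(258.9,140.9),(245.7,134.3)]:
    w=plane("side",u,v,z)[:2];print(z,w.round(4),"s",round(w@xs,4),"n",round(w@ns,4))
D=np.load("pics/pre_s.npy");P=cloud("side",D)
Q=P[120:165,205:240].reshape(-1,3);Q=Q[(Q[:,2]>.25)&(Q[:,2]<.31)&(Q[:,0]>.4)&(Q[:,0]<.5)];W=Q[abs((Q[:,:2]-[.452,.197])@ns)<.06]
for w in W[np.argsort((W[:,:2]@ns))][::6]:print(w.round(3),(w[:2]@xs).round(3),(w[:2]@ns-.0355).round(3))
B=P.reshape(-1,3);B=B[(B[:,2]>.185)&(B[:,2]<.2)&(np.hypot(B[:,0]-.452,B[:,1]-.197)<.08)];print("rim",B.min(0),B.max(0),B.mean(0))
E
```

```text
0.228 [0.5729 0.2084] s 0.6096 n 0.006
0.228 [0.5488 0.2699] s 0.6073 n 0.0719
0.233 [0.5691 0.1984] s 0.6026 n -0.0022
0.233 [0.5451 0.2593] s 0.6003 n 0.0632
0.238 [0.5652 0.1884] s 0.5957 n -0.0104
0.238 [0.5415 0.2488] s 0.5934 n 0.0545
[0.467 0.139 0.27 ] 0.487 -0.06
[0.468 0.143 0.258] 0.489 -0.056
[0.466 0.146 0.277] 0.488 -0.053
[0.468 0.15  0.288] 0.491 -0.049
[0.465 0.153 0.293] 0.49 -0.046
[0.46  0.167 0.291] 0.49 -0.031
[0.452 0.172 0.293] 0.484 -0.024
[0.457 0.176 0.285] 0.489 -0.021
[0.455 0.179 0.296] 0.489 -0.018
[0.442 0.179 0.305] 0.477 -0.014
[0.446 0.181 0.29 ] 0.481 -0.013
[0.447 0.182 0.309] 0.482 -0.012
[0.446 0.184 0.286] 0.482 -0.011
[0.446 0.184 0.283] 0.482 -0.011
[0.444 0.184 0.306] 0.48 -0.01
[0.433 0.181 0.289] 0.469 -0.009
[0.441 0.184 0.309] 0.477 -0.009
[0.441 0.185 0.299] 0.477 -0.008
[0.441 0.185 0.293] 0.477 -0.008
[0.469 0.196 0.304] 0.508 -0.007
[0.434 0.184 0.291] 0.471 -0.006
[0.459 0.194 0.274] 0.497 -0.005
[0.442 0.189 0.278] 0.479 -0.004
[0.457 0.197 0.305] 0.496 -0.002
[0.457 0.198 0.298] 0.497 -0.001
[0.433 0.192 0.294] 0.472 0.001
[0.455 0.201 0.3  ] 0.496 0.003
[0.455 0.202 0.274] 0.496 0.004
[0.432 0.198 0.282] 0.473 0.008
[0.436 0.236 0.282] 0.489 0.042
[0.433 0.238 0.268] 0.487 0.045
rim [0.39860386 0.1340078  0.18504813] [0.50297085 0.25091136 0.19998458] [0.44814938 0.19529565 0.19336354]
```

apply_moves --rows '[0.001,0.004,0,0,0,0,0.001,0.014,0,0,0,0,0.001,0.028,0,0,0,0,0.001,0.045,0,0,0,0,0.001,0.065,0,0,0,0,0.001,0.085,0,0,0,0,0.001,0.105,0,0,0,0,0.001,0.125,0,0,0,0,0.001,0.142,0,0,0,0,0.001,0.157,0,0,0,0,0.001,0.169,0,0,0,0,0.001,0.177,0,0,0,0,0.001,0.182,0,0,0,0,0.001,0.1835,0,0,0,0,0.001,0.1835,0,0,0,0,0.001,0.1835,0,0,0,0,0.001,0.1835,0,0,0,0,0.001,0.1835,0,0,0]'

```text
validation failed for argument at $.ro...
```

```bash
python3 - <<'E'
from h import *
f=[]
for i in range(6):
    ctrl.get_image("side") if i else 0
    f.append(ctrl.get_obs()["contact_force"])
o=ctrl.get_obs();print(o["t"],o["tool_pos"],np.round(f,2).tolist(),o["wrist_torque"])
s,d=ctrl.get_image("side")
cv2.imwrite("pics/over.png",cv2.resize(s[80:230,200:330],(693,600 if 0 else 600)))
E
```

```text
10.9 [0.45213457 0.19696846 0.34625366] [[0.47, -0.42, -3.54], [0.57, 0.49, -3.98], [-0.25, 1.25, -4.29], [-0.16, 0.17, -4.22], [-0.03, -0.34, -3.72], [0.28, -0.54, -4.26]] [ 5.52060120e-02 -5.48243980e-02 -5.42023312e-05]
```

View pics/over.png

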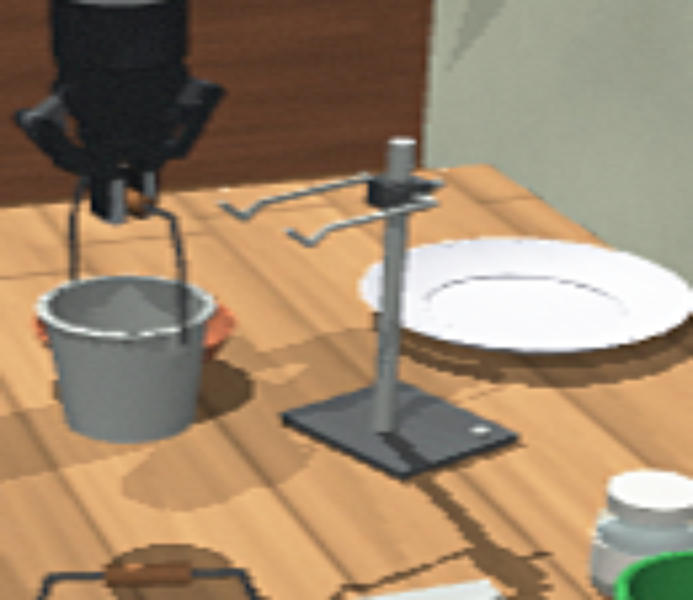

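The call was refused because its last row was one number short, so nothing moved: the picture still shows the pail at (125,350) before the stand. Resending.

apply_moves --rows '[0,0.004,0,0,0,0,0,0.014,0,0,0,0,0,0.028,0,0,0,0,0,0.045,0,0,0,0,0,0.065,0,0,0,0,0,0.085,0,0,0,0,0,0.105,0,0,0,0,0,0.125,0,0,0,0,0,0.142,0,0,0,0,0,0.157,0,0,0,0,0,0.169,0,0,0,0,0,0.177,0,0,0,0,0,0.182,0,0,0,0,0,0.1835,0,0,0,0,0,0.1835,0,0,0,0,0,0.1835,0,0,0,0,0,0.1835,0,0,0,0]'

```text
t: 12.65
tool_pos: [0.5558, 0.2335, 0.3463]
tool_rot: [-1.816, -2.564, -0.0]
contact_force: [0.7, -0.2, -4.1]
opening: 0.0128
grip_force: 43.9
```

```bash
python3 - <<'E'
from h import *
f=[]
for i in range(6):
    ctrl.get_image("side") if i else 0
    f.append(ctrl.get_obs()["contact_force"])
o=ctrl.get_obs();print(o["t"],o["tool_pos"],np.round(f,2).tolist(),np.mean(f,0))
s,d=ctrl.get_image("side")
cv2.imwrite("pics/over2.png",cv2.resize(s[80:230,200:330],(693,600)))
E
```

```text
12.9 [0.55594009 0.23353925 0.34632576] [[0.72, -0.15, -4.1], [-0.33, 0.01, -3.51], [-0.8, 0.31, -3.83], [0.12, -0.57, -3.76], [0.65, 0.44, -3.48], [1.57, 0.52, -3.37]] [ 0.32298851  0.09337698 -3.67547132]
```

View pics/over2.png

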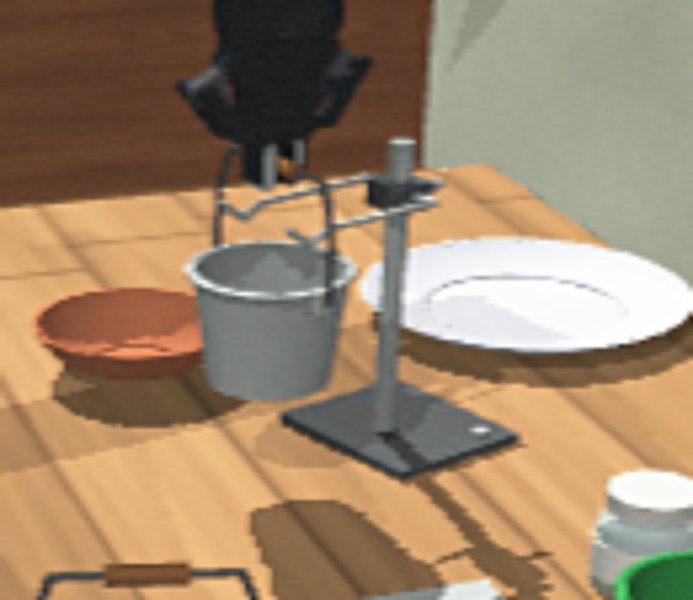

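The pail is over the hanger, with the wire above the dips at (225,170)/(330,190). Feeling down gently now.

apply_moves --rows '[0,0,0.005,0,0,0,0,0,0.012,0,0,0,0,0,0.02,0,0,0,0,0,0.028,0,0,0,0,0,0.033,0,0,0,0,0,0.033,0,0,0,0,0,0.033,0,0,0]'

```text
t: 13.65
tool_pos: [0.556, 0.2335, 0.3264]
tool_rot: [-1.816, -2.564, 0.0]
contact_force: [-0.5, -0.3, -4.6]
opening: 0.0125
grip_force: 43.9
```

apply_moves --rows '[0,0,0.004,0,0,0,0,0,0.009,0,0,0,0,0,0.014,0,0,0,0,0,0.019,0,0,0,0,0,0.024,0,0,0,0,0,0.028,0,0,0,0,0,0.03,0,0,0,0,0,0.03,0,0,0,0,0,0.03,0,0,0]'

```text
t: 14.55
tool_pos: [0.556, 0.2336, 0.3086]
tool_rot: [1.816, 2.564, 0.0]
contact_force: [-0.0, -0.6, -3.7]
opening: 0.0126
grip_force: 43.9
```

apply_moves --rows '[0,0,0.002,0,0,0,0,0,0.004,0,0,0,0,0,0.006,0,0,0,0,0,0.006,0,0,0,0,0,0.006,0,0,0]'

```text
t: 15.05
tool_pos: [0.556, 0.2335, 0.3048]
tool_rot: [-1.816, -2.564, 0.0]
contact_force: [0.8, -0.4, -4.1]
opening: 0.0125
grip_force: 43.9
```

apply_moves --rows '[0,0,0.0015,0,0,0,0,0,0.003,0,0,0,0,0,0.003,0,0,0,0,0,0.003,0,0,0]'

```text
t: 15.45
tool_pos: [0.556, 0.2335, 0.3029]
tool_rot: [-1.815, -2.564, 0.0]
contact_force: [-0.3, -0.3, -4.7]
opening: 0.0124
grip_force: 43.9
```

apply_moves --rows '[0,0,0.0015,0,0,0,0,0,0.003,0,0,0,0,0,0.003,0,0,0,0,0,0.003,0,0,0]'

```text
t: 15.85
tool_pos: [0.556, 0.2335, 0.3012]
tool_rot: [-1.816, -2.564, 0.0]
contact_force: [0.1, 0.6, -3.4]
opening: 0.0123
grip_force: 43.9
```

apply_moves --rows '[0,0,0.0015,0,0,0,0,0,0.003,0,0,0,0,0,0.003,0,0,0,0,0,0.003,0,0,0]'

```text
t: 16.25
tool_pos: [0.556, 0.2335, 0.2994]
tool_rot: [-1.816, -2.564, 0.0]
contact_force: [0.7, 0.4, -2.9]
opening: 0.0123
grip_force: 43.9
```

apply_moves --rows '[0,0,0.001,0,0,0,0,0,0.0017,0,0,0,0,0,0.0017,0,0,0,0,0,0.0017,0,0,0]'

```text
t: 16.65
tool_pos: [0.556, 0.2336, 0.2984]
tool_rot: [-1.816, -2.564, -0.0]
contact_force: [-0.5, -0.6, -4.8]
opening: 0.0126
grip_force: 43.9
```

apply_moves --rows '[0,0,0.001,0,0,0,0,0,0.0017,0,0,0,0,0,0.0017,0,0,0,0,0,0.0017,0,0,0]'

```text
t: 17.05
tool_pos: [0.556, 0.2335, 0.2974]
tool_rot: [-1.816, -2.564, 0.0]
contact_force: [-0.5, 0.2, -4.8]
opening: 0.0118
grip_force: 43.9
```

apply_moves --rows '[0,0,0.001,0,0,0,0,0,0.0017,0,0,0,0,0,0.0017,0,0,0,0,0,0.0017,0,0,0]'

```text
t: 17.45
tool_pos: [0.5562, 0.2336, 0.2967]
tool_rot: [1.815, 2.563, 0.001]
contact_force: [1.1, 0.5, -2.1]
opening: 0.0119
grip_force: 44.0
```

apply_moves --rows '[0,0,0.001,0,0,0,0,0,0.0017,0,0,0,0,0,0.0017,0,0,0,0,0,0.0017,0,0,0]'

```text
t: 17.85
tool_pos: [0.5564, 0.2337, 0.2961]
tool_rot: [1.815, 2.563, 0.002]
contact_force: [2.4, 0.6, 0.4]
opening: 0.0123
grip_force: 44.3
```

Contact: the weight is off, and the lateral push toward the post means the wire sits on the outer slope. I'll shift 2 mm toward the post and lower further.

apply_moves --rows '[0,0.0012,0,0,0,0,0,0.0024,0,0,0,0,0,0.0035,0,0,0,0,0,0.0035,0,0,0,0]'

```text
t: 18.25
tool_pos: [0.5576, 0.2341, 0.2952]
tool_rot: [-1.815, -2.563, 0.002]
contact_force: [-2.3, -1.2, 1.8]
opening: 0.0124
grip_force: 44.4
```

apply_moves --rows '[0,0,0.001,0,0,0,0,0,0.0017,0,0,0,0,0,0.0017,0,0,0,0,0,0.0017,0,0,0]'

```text
t: 18.65
tool_pos: [0.5577, 0.2341, 0.2951]
tool_rot: [-1.815, -2.564, 0.001]
contact_force: [-5.1, -0.6, 5.2]
opening: 0.0124
grip_force: 44.8
```

```bash
python3 - <<'E'
from h import *
f=[]
for i in range(5):
    s,d=ctrl.get_image("side")
    f.append(ctrl.get_obs()["contact_force"])
o=ctrl.get_obs();print(o["t"],o["tool_pos"],np.mean(f,0))
cv2.imwrite("pics/rest.png",cv2.resize(s[90:200,220:320],(660,600),interpolation=cv2.INTER_CUBIC))
E
```

```text
18.9 [0.55765472 0.23413914 0.29505874] [-4.79008828 -2.05221896  4.69320544]
```

View pics/rest.png

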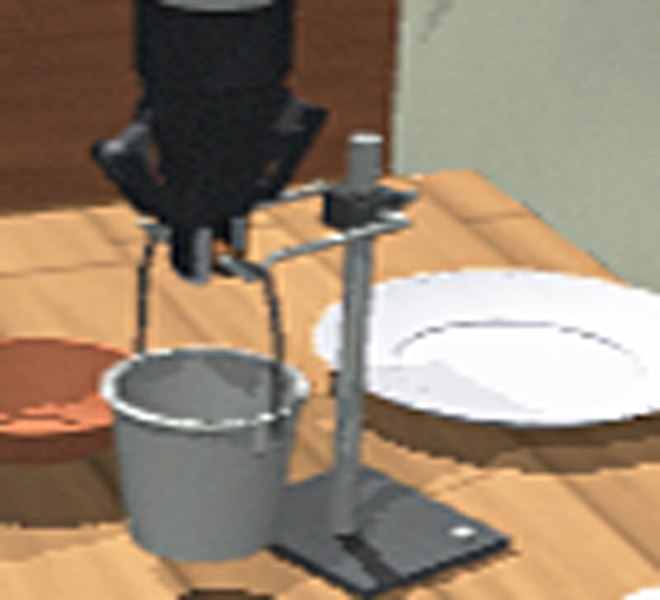

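The wire lies in the dips at about (265,262), with the pail upright. I'll ease back a little to relieve the force, then open.

apply_moves --rows '[0,-0.0008,-0.0008,0,0,0,0,-0.0015,-0.0015,0,0,0,0,-0.0015,-0.0015,0,0,0,0,-0.0015,-0.0015,0,0,0]' --grip_force 20

```text
t: 19.3
tool_pos: [0.5574, 0.234, 0.2952]
tool_rot: [1.815, 2.563, 0.001]
contact_force: [0.4, 0.1, 1.4]
opening: 0.0125
grip_force: 44.4
```

apply_moves --rows '[0,0,0,0,0,0,0,0,0,0,0,0,0,0,0,0,0,0,0,0,0,0,0,0,0,0,0,0,0,0]' --grip 0.25

```text
t: 19.8
tool_pos: [0.5571, 0.2339, 0.2952]
tool_rot: [-1.816, -2.564, 0.0]
contact_force: [-0.0, 0.4, -0.2]
opening: 0.0212
grip_force: 0.0
```

```bash
python3 - <<'E'
from h import *
s,d=ctrl.get_image("side")
o=ctrl.get_obs();print(o["t"],o["tool_pos"],o["contact_force"],o["opening"],o["grip_force"])
cv2.imwrite("pics/open.png",cv2.resize(s[90:200,220:320],(660,600),interpolation=cv2.INTER_CUBIC))
E
```

```text
19.85 [0.55711405 0.23394673 0.29520038] [-0.19652237 -0.05644819 -0.30815292] 0.02111972253070589 0.0
```

View pics/open.png

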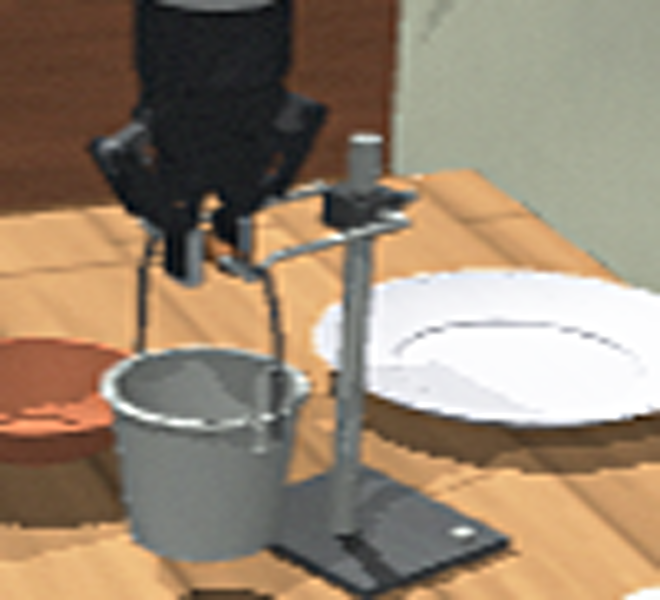

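The pail stays hung with the fingers open on both sides of the sleeve at (215,245). Opening a bit more and withdrawing straight up.

apply_moves --rows '[0,0,0,0,0,0,0,0,0,0,0,0,0,0,0,0,0,0,0,0,-0.01,0,0,0,0,0,-0.025,0,0,0,0,0,-0.04,0,0,0,0,0,-0.06,0,0,0,0,0,-0.09,0,0,0,0,0,-0.13,0,0,0,0,0,-0.17,0,0,0,0,0,-0.2,0,0,0,0,0,-0.2,0,0,0,0,0,-0.2,0,0,0,0,0,-0.2,0,0,0]' --grip 0.4

```text
t: 21.25
tool_pos: [0.5568, 0.2338, 0.4135]
tool_rot: [-1.815, -2.562, 0.003]
contact_force: [-0.0, 0.5, -0.1]
opening: 0.0341
grip_force: 0.0
```

```bash
python3 - <<'E'
from h import *
s,d=ctrl.get_image("side")
o=ctrl.get_obs();print(o["t"],o["tool_pos"],o["contact_force"],o["opening"])
cv2.imwrite("pics/done.png",cv2.resize(s[90:200,220:320],(660,600),interpolation=cv2.INTER_CUBIC))
E
```

```text
21.3 [0.55674082 0.23382367 0.41320248] [0.46232657 0.55808852 0.59338852] 0.03423233651752139
```

View pics/done.png

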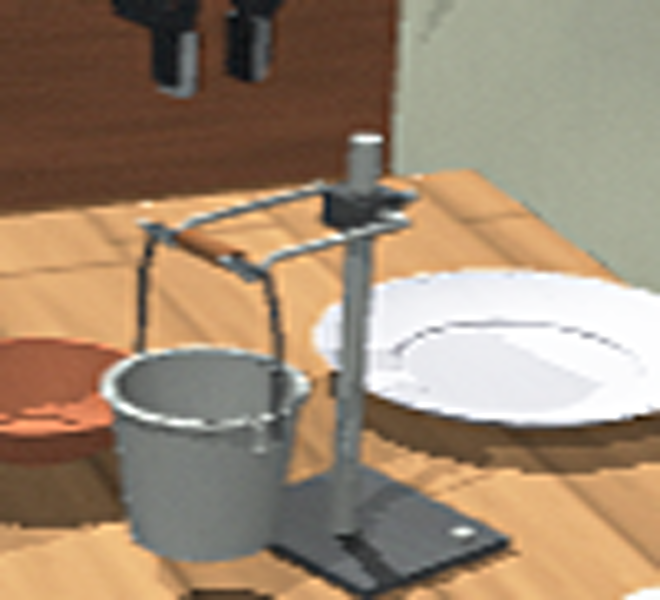

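The pail hangs from both dips, with the sleeve at (210,245), and the gripper is clear. Handing in.

```bash
python3 -c "
from station import ctrl
print(ctrl.finish_job())"
```

```text
the job is handed in; nothing more can be done
None
```

The last picture showed the steel pail hanging by its upright bail in both prong dips with the gripper clear; I handed it in at about 21 s with no verdict returned, and I viewed 12 pictures, two over the limit of 10.

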